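# Shut the marked air valve under the sliding cover

## Task

The microscope bench's air supply has to be turned off: push the service box's cover by its ridge along its rails, all the way over to the closed half of the box, leaving it lying in its rails and never lifting it. Then push the lever that ends in a round disc, clockwise seen from above, until it is fully shut at its stop. Leave the plain lever and the loose things around the box where they are.

Things in the scene. Friction and masses are not known exactly. Their poses are not given: they have to be found in the camera images.
- service_box: Grey metal service box fixed on the bench, yawed up to 0.22 rad. Origin on the bench; +x to its back (away from the robot), +y to its closed half, z up. Spans x -85..145, y -260..260 mm; walls and deck 66 mm high. Guide rails along y: tops at 71 mm, inner faces x = +-77.5 mm; end stops at y = +-253.5 mm. Behind the rear rail is a 40 mm high step (x 85..145 mm).
- opening (a point): Centre of the box's opening, at the height of the wall tops (66 mm): at box x 0, y -125 mm. The opening is 120 mm in x and 230 mm in y (box y -240..-10); its floor is 8 mm above the bench and it holds the two valves. The half of the box at positive y is a plain flat deck.
- cover: Loose flat aluminium cover, 150 (x) x 250 (y) x 6 mm, 0.25 to 0.5 kg, lying between the rails, at the start over the opening. Origin: middle of its underside (66 mm above the bench), axes as the box. It slides along box y with 1 to 4 N until it meets the end stop (origin then at box y = 128 mm). It is not fastened, so it could come off if lifted.
- cover_ridge (a point): Middle of the top of the black ridge on the middle of the cover. The ridge is 70 mm long in x, 12 mm thick in y, and stands 20 mm proud of the cover (cover top 72 mm, ridge top 92 mm above the bench).
- disc_lever (a joint): Angle (rad) of the marked valve's steel lever, the one ending in a round disc. 0: open, pointing to box -x (robot side), along its pipe. Grows clockwise seen from above. pi/2: shut, at its stop, pointing to box +y. Starts at 0 to 0.3, resists with about 0.12 N m, stays where it is left.
- disc_pivot (a point): On the marked valve's upright turning axis, 45 mm above the bench (mid-height of the lever). It lies at box x = 30 mm and box y = -185 or -90 mm: the two valves may have either place.
- disc_tip (a point): Centre of the disc at the end of the marked lever, 50 mm from the axis, 45 mm above the bench. Disc 28 mm across, 38 to 54 mm above the bench. The straight part between hub (22 mm across) and disc is 11 mm wide, 38 to 52 mm above the bench. The pipe underneath reaches 20 mm above the bench, its fittings 24 mm.
- bar_lever (a joint): Angle (rad) of the other valve's lever, a plain straight bar without a disc, 64 mm long from its axis, 11 mm wide; same height and sense as the disc lever, starts at 0 to 0.3. To be left as it is.
- bar_tip (a point): Point on the plain lever 50 mm from its axis, 45 mm above the bench.
- puck_a: Bystander: black cylindrical sample mount, 30 mm across, 20 mm high, on the box's rear step. Origin at the middle of its underside.
- puck_b: Bystander: steel cylindrical sample mount, 30 mm across, 20 mm high, on the rear step. Origin at the middle of its underside.
- lens_ring: Bystander: aluminium ring, 40 mm across, 12 mm high, on the rear step. Origin at the middle of its underside.
- oil_bottle: Bystander: small amber bottle, 32 mm across, 65 mm high, on the bench behind the box. Origin at the middle of its underside.
- objective: Bystander: steel microscope objective standing on the bench in front of the box (robot side), 30 mm across, 55 mm high. Origin at the middle of its underside.
- screwdriver: Bystander: screwdriver, 150 mm long, lying on the bench in front of the box. Origin at the underside, near its middle.
- slide_tray: Bystander: white plastic slide tray 70 x 100 x 22 mm on the bench behind the box. Origin at the middle of its underside.

How it is judged:
By the outcome, as a careful person would: the job done as asked, in the order asked, and still so for the second after the job is handed in, with the robot touching nothing.
It also fails if it takes over 48 s, if anything falls off the work surface, if the arm or the gripper's body presses on something with over 40 N, if the wrist force passes 120 N, or if a joint passes its speed limit or range.

## Robot

A 6-joint arm with a two-finger parallel gripper is mounted at the origin on the work surface. World frame = base frame: x ahead of the robot, y to its left, z up, the work surface at z = 0. Lengths are in mm, angles in rad, forces in N, time in s.
With the tool pointing down it reaches from about 350 to 775 mm from the base axis. Payload 7.3 kg.
Tool frame: the origin (TCP) lies at the very end of the fingers, on their centre line; the grasp point (between the pads) lies 19 mm behind it (bot.tcp_to_grasp is the distance from the TCP to the grasp point, in mm); z points along the fingers, y is the direction in which the jaws open and shut (so a half turn about z gives the same grasp; the last joint's range is limited). The gripper opens to 92 mm and grips with 3 to 60 N. Pads are 19 mm wide; open, the fingers measure 130 mm over their backs; the gripper's body (75 mm by 190 mm) begins 47 mm behind the grasp point.
Start: joints at [0.993, 0.342, 1.524, -0, 1.275, -0.146], TCP at [219.704, 476.838, 226.741] pointing down, gripper open.
Joint ranges: [-2.53, 2.53], [-0.77, 2.02], [0.04, 2.7], [-1, 4.14], [0.28, 2.66], [-3.11, 3.11]. Speed limits (rad/s): [2.57, 2.57, 3.14, 3.14, 3.14, 3.14].

## Interface

Orientations are given as [roll, pitch, yaw] about the fixed x, y, z axes, in that order (R = Rz(yaw) Ry(pitch) Rx(roll)).
In Python, from plant import bot gives the robot as it stands. The module is installed in compiled form; this text tells all that it offers.
- The arm moves only by the tool carry_out, never from a script. Its argument "motion" is a list of rows, each a list of 5 numbers: the closure, from 0 (fully open) to 1 (shut), then the shift along the tool's x, y, z in mm, then the turn about the tool's z in degrees. In form: [[claw, dx, dy, dz, spin], ...]. A call has 1 to 10 rows; each row is the pose to reach, as a shift and turn from the pose measured when the call began, along the tool's axes at that moment; what a row does not reach only later rows make up. A row lasts 1/8 s, in which the tool goes at most 62.5 mm and 10.7 degrees, less where a joint would pass 70% of its speed; a pose out of reach is approached as far as the arm can. A call with a gripper value outside its range is refused whole. The fingers move at their own pace and stop on an object; the grip force is fixed at half the most. Time passes only in rows, so rows that repeat a pose let the fingers close. It gives the time, the measured TCP pose, the force and the opening at its end, in the units of the state.
- bot.get_obs(): the state, without advancing time (a new reading comes with each control period).
- bot.capture(name): name is "scene" or "top" or "wrist"; returns a dict with "color" (420x560x3 uint8, red, green, blue), "depth" (420x560 float32, mm along the optical axis (not along the pixel's ray), 0 where there is no reading), "K" (3x3 intrinsics, pixels), "camera_from_world" (4x4, takes a point from world to camera coordinates). Camera axes: x right, y down, z forward; pixel columns grow to the right and rows downward; lengths in mm; the calibration is good to about 2 mm. A picture is of the moment at which its call begins.
- bot.close_job(): hands the job in, once; it reports no verdict.
The state is a dict: "time": time; "joint_positions": joint angles; "dq": joint speeds; "tau": joint torques, N m; "tool_pos": TCP position; "tcp_rot": TCP orientation; "contact_force": force on the tool from outside, world axes, zero at the start; "moment": the same for the moment, N m; "grip_width": finger opening in mm.
Only numpy, scipy, OpenCV 4.12 (cv2) and the standard library are available. Lean on these libraries where they do the work, as an engineer would, in place of code of your own. Each camera call takes 0.05 s, during which the arm holds its last target.

## Working session

There is one attempt and no reset: what is moved stays moved. The work goes in short steps, Python scripts to look and compute and a tool call to move; the robot and the scene stay as the last step left them, time stands still between calls to the robot, and variables do not carry over. Pictures are saved under pics/ and viewed, and the job is handed in when it is done.

Besides the shell and the picture viewer there is one more tool, called after "Call:" as a command line: name --pt "numbers of a row" for each row, then --argument value for the rest. carry_out: Moves the arm, as the interface text tells. Its arguments: {"type":"object","properties":{"motion":{"type":"array","items":{"type":"array","items":{"type":"number"}}}},"required":["motion"]}

```bash
mkdir -p pics; python3 - <<'E'
from plant import bot
import cv2,numpy as np
o=bot.get_obs();print({k:np.round(v,3) for k,v in o.items()})
for n in("scene","top"):
    c=bot.capture(n);np.savez(f"{n}0.npz",**c)
    cv2.imwrite(f"pics/{n}0.png",c["color"][:,:,::-1]);print(n,c["K"],c["camera_from_world"].round(3))
E
```

```text
{'time': np.float64(0.0), 'joint_positions': array([ 0.993,  0.343,  1.525, -0.   ,  1.275, -0.146]), 'dq': array([-0.   ,  0.   , -0.001,  0.001,  0.001,  0.002]), 'tau': array([-2.0000e-03, -4.3124e+01, -2.4422e+01,  7.2000e-02,  5.6000e-02,
       -0.0000e+00]), 'tool_pos': array([219.462, 476.464, 226.036]), 'tcp_rot': array([-3.14, -0.  ,  2.71]), 'contact_force': array([ 0.043, -0.284, -0.341]), 'moment': array([ 0.021, -0.004,  0.039]), 'grip_width': np.float64(91.726)}
scene [[423.5919993    0.         285.38565909]
 [  0.         423.5919993  204.60768601]
 [  0.           0.           1.        ]] [[ 4.630000e-01  8.860000e-01 -8.000000e-03 -2.887900e+02]
 [ 5.960000e-01 -3.180000e-01 -7.370000e-01 -2.632820e+02]
 [-6.560000e-01  3.360000e-01 -6.760000e-01  1.221348e+03]
 [ 0.000000e+00  0.000000e+00  0.000000e+00  1.000000e+00]]
top [[492.10640549   0.         279.12162936]
 [  0.         492.10640549 211.14717873]
 [  0.           0.           1.        ]] [[-8.00000e-03 -1.00000e+00  2.40000e-02  1.39380e+01]
 [-9.92000e-01  5.00000e-03 -1.27000e-01  5.65236e+02]
 [ 1.27000e-01 -2.50000e-02 -9.92000e-01  9.41106e+02]
 [ 0.00000e+00  0.00000e+00  0.00000e+00  1.00000e+00]]
```

View pics/top0.png

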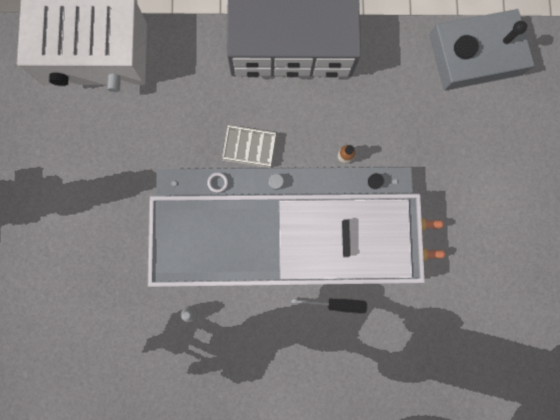

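View pics/scene0.png

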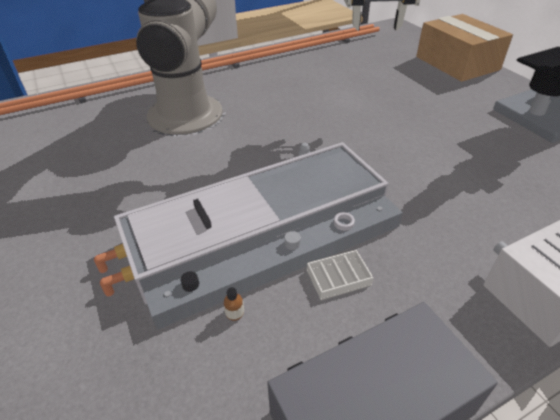

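Top view: box spans about cols 150–423 and rows 168–286. The cover is on the right half with its ridge at (346,238), and the deck is on the left (+y). I'll measure these now.

```bash
cat > h.py <<'E'
import numpy as np,cv2
def cast(c,uv,z):
    K=c["K"];T=c["camera_from_world"];R=T[:3,:3];C=-R.T@T[:3,3]
    uv=np.atleast_2d(np.asarray(uv,float));d=np.c_[uv,np.ones(len(uv))]@np.linalg.inv(K).T@R
    return C+d*((z-C[2])/d[:,2])[:,None]
def proj(c,P):
    T=c["camera_from_world"];p=np.atleast_2d(P)@T[:3,:3].T+T[:3,3];q=p@c["K"].T;return q[:,:2]/q[:,2:]
E
python3 - <<'E'
from h import *
c=dict(np.load("top0.npz"));im=c["color"];hsv=cv2.cvtColor(im,cv2.COLOR_RGB2HSV)
m=((hsv[...,2]>130)).astype(np.uint8);m[:190]=0;m[295:]=0;m[:,:145]=0;m[:,425:]=0
cs,_=cv2.findContours(m,cv2.RETR_EXTERNAL,cv2.CHAIN_APPROX_NONE)
k=max(cs,key=cv2.contourArea)[:,0,:]
w=cast(c,k,71)[:,:2].astype(np.float32);r=cv2.minAreaRect(w);print(r,cv2.boxPoints(r))
b=((hsv[...,2]<50)).astype(np.uint8);b2=np.zeros_like(b);b2[210:268,330:362]=b[210:268,330:362]
cs,_=cv2.findContours(b2,cv2.RETR_EXTERNAL,cv2.CHAIN_APPROX_NONE)
k=max(cs,key=cv2.contourArea)[:,0,:];r=cv2.minAreaRect(cast(c,k,92)[:,:2].astype(np.float32));print("ridge",r,cv2.boxPoints(r))
d=c["depth"];print(d[238,346],d[238,310],d[238,200])
E
```

```text
((502.370361328125, 0.408721923828125), (534.6181030273438, 198.8630828857422), 89.79193115234375) [[ 401.96875 -266.53748]
 [ 600.83057 -267.25964]
 [ 602.772    267.35492]
 [ 403.91016  268.0771 ]]Traceback (most recent call last):
  File "<stdin>", line 9, in <module>
ValueError: max() iterable argument is empty
```

```bash
python3 - <<'E'
from h import *
c=dict(np.load("top0.npz"));im=c["color"]
cv2.imwrite("pics/crop0.png",cv2.resize(im[160:295,300:440,::-1],None,fx=5,fy=4.4*1,interpolation=cv2.INTER_NEAREST))
cv2.imwrite("pics/crop1.png",cv2.resize(im[160:335,140:300,::-1],None,fx=4,fy=3.4,interpolation=cv2.INTER_NEAREST))
g=cv2.cvtColor(im,cv2.COLOR_RGB2GRAY)
print(g[186:204,200],g[274:296,200]);print(g[240,140:165],g[240,405:430]);print(g[238,335:360]);print(g[212:264,346])
print(g[190:204,390],g[274:296,390])
E
```

```text
[130 130 131 131 130 131 133 130 120 134 177 196 197 181 143 133 133 133] [132 134 133 131 133 131 124 150 197 204 200 180 136 129 128 130 132 134
 136 136 134 134]
[133 133 133 134 134 134 135 139 159 193 203 193 155 103  92  97 114 134
 137 137 136 135 135 135 135] [195 196 196 193 177 135  98 112 132 133 133 136 144 170 193 196 179 132
  96  93  93  94  95  93  92]
[202 200 200 200 200 199 183 136  74  63  64  63  62  63  83 117 134 136
 138 137 137 137 139 164 193]
[200 198 197 196 197 196 183 135  73  61  61  60  60  62  60  62  62  63
  61  65  62  64  62  61  63  64  63  62  64  65  63  63  63  63  61  63
  62  62  63  64  61  62  63  65  97 159 197 202 201 202 203 204]
[129 128 117 110 154 194 196 184 150 156 190 191 191 194] [196 196 198 176 139 168 196 198 186 158 139 136 135 136 137 138 137 136
 134 133 130 129]
```

View pics/crop0.png

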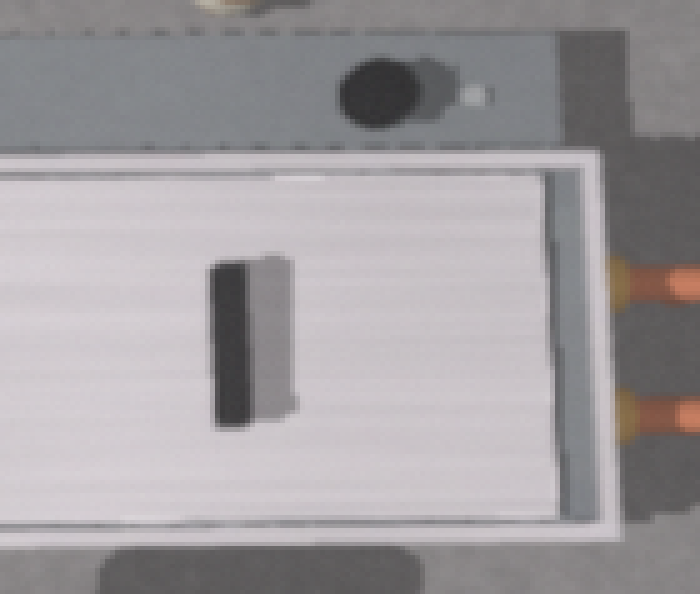

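```bash
python3 - <<'E'
from h import *
c=dict(np.load("top0.npz"));im=c["color"];g=cv2.cvtColor(im,cv2.COLOR_RGB2GRAY).astype(float)
def edge(a,th):  # first crossing upward
    i=np.argmax(a>th); return i-1+(th-a[i-1])/(a[i]-a[i-1])
cols=[c_ for c_ in list(range(165,205,4))+list(range(230,265,4))+list(range(295,365,4))+list(range(390,412,4))]
F=[cast(c,[u,188+edge(g[188:204,u],160)],71)[0] for u in cols]
N=[cast(c,[u,292-edge(g[292:274:-1,u],160)],71)[0] for u in cols]
rows=range(205,278,4)
L=[cast(c,[142+edge(g[v,142:160],160),v],71)[0] for v in rows]
R=[cast(c,[428-edge(g[v,428:414:-1],160),v],71)[0] for v in rows]
def line(P):
    P=np.array(P)[:,:2].astype(np.float32);vx,vy,x,y=cv2.fitLine(P,cv2.DIST_HUBER,0,.01,.01).ravel();return np.array([x,y]),np.array([vx,vy])
for n,P in zip("FNLR",(F,N,L,R)):
    p,d=line(P);print(n,p,d, np.arctan2(-d[0],d[1]) if n in"FN" else np.arctan2(d[1],d[0]))
b=(g<95).astype(np.uint8);q=np.zeros_like(b);q[210:268,335:352]=b[210:268,335:352]
k=cv2.findContours(q,0,1)[0];k=max(k,key=cv2.contourArea)[:,0];r=cv2.minAreaRect(cast(c,k,92)[:,:2].astype(np.float32));print(r);print(cv2.boxPoints(r))
E
```

```text
F [592.22205  -5.7725 ] [ 0.00491029 -0.99998796] -3.1366823
N [421.90024  35.84046] [ 0.00551836 -0.9999848 ] -3.1360743
L [505.4289 259.162 ] [0.99998796 0.00490455] 0.004904565
R [ 506.05115 -260.8356 ] [0.9999881  0.00488481] 0.0048848344
((508.1530456542969, -112.13748931884766), (65.4615478515625, 12.834782600402832), 0.7422705292701721)
[[ 475.3419   -106.14465 ]
 [ 475.50815  -118.97836 ]
 [ 540.96423  -118.130325]
 [ 540.798    -105.296616]]
```

```bash
cat >> h.py <<'E'
O=np.array([507.,-0.8]);Y=0.005
def b2w(x,y): return O+np.array([np.cos(Y)*x-np.sin(Y)*y,np.sin(Y)*x+np.cos(Y)*y])
from scipy.spatial.transform import Rotation as Ro
def go(bot,x,y,z,yaw=None):
    o=bot.get_obs();R=Ro.from_euler("xyz",o["tcp_rot"]).as_matrix();s=R.T@(np.array([x,y,z])-o["tool_pos"])
    sp=0 if yaw is None else -np.degrees((yaw-o["tcp_rot"][2]+np.pi)%(2*np.pi)-np.pi)
    print("pos",o["tool_pos"].round(1),"rot",o["tcp_rot"].round(3),"F",o["contact_force"].round(1),"t",o["time"]," shift",s.round(1),"spin",round(sp,1))
E
python3 -c "
from h import *;from plant import bot
go(bot,508,-155,160,np.pi/2+.005)"
```

```text
pos [219.5 476.5 226.1] rot [-3.14 -0.    2.71] F [-0.1 -0.6 -0.7] t 0.1  shift [-526.3 -452.7   66.6] spin 65.0
```

Call:
carry_out --pt "0.5 -30 -26 0 4" --pt "1 -75 -65 0 10" --pt "1 -120 -103 0 16" --pt "1 -165 -142 0 22" --pt "1 -210 -181 0 28" --pt "1 -255 -219 0 34" --pt "1 -300 -258 0 40" --pt "1 -345 -297 0 46" --pt "1 -390 -335 0 52" --pt "1 -420 -361 0 55"

```text
time: 1.35
tool_pos: [450.4, -29.5, 226.3]
tcp_rot: [-3.14, 0.001, 1.746]
contact_force: [-0.2, -0.1, -0.1]
grip_width: 1.1
```

```bash
python3 -c "
from h import *;from plant import bot
go(bot,508,-155,100,np.pi/2+.005)"
```

```text
pos [450.4 -29.5 226.3] rot [-3.140e+00  1.000e-03  1.746e+00] F [-0.2 -0.1 -0.1] t 1.35  shift [-133.4   35.   126.3] spin 9.7
```

Call:
carry_out --pt "1 -40 10 10 3" --pt "1 -85 22 30 6" --pt "1 -133 35 60 9.7" --pt "1 -133 35 95 9.7" --pt "1 -133 35 110 9.7" --pt "1 -133 35 110 9.7"

```text
time: 2.1
tool_pos: [507.3, -153.9, 115.8]
tcp_rot: [-3.139, 0.0, 1.577]
contact_force: [0.0, -0.1, 1.1]
grip_width: 0.2
```

```bash
python3 - <<'E'
from h import *;from plant import bot
for n in("top","wrist"):
    c=bot.capture(n);cv2.imwrite(f"pics/{n}1.png",c["color"][:,:,::-1])
go(bot,508,-150,78,np.pi/2+.005)
E
```

```text
pos [ 508.5 -154.3  117.5] rot [3.141e+00 2.000e-03 1.577e+00] F [ 0.9 -0.5 -0.2] t 2.2  shift [ 4.4 -0.5 39.5] spin 0.1
```

View pics/wrist1.png

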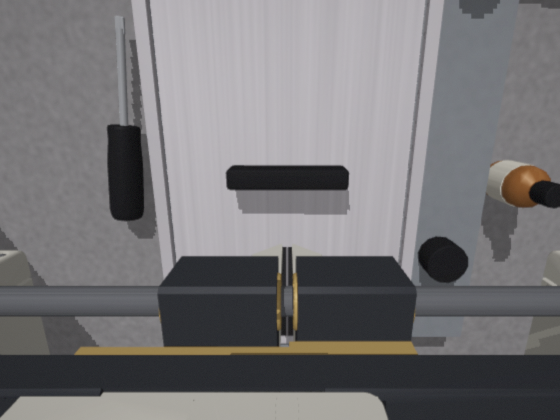

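View pics/top1.png

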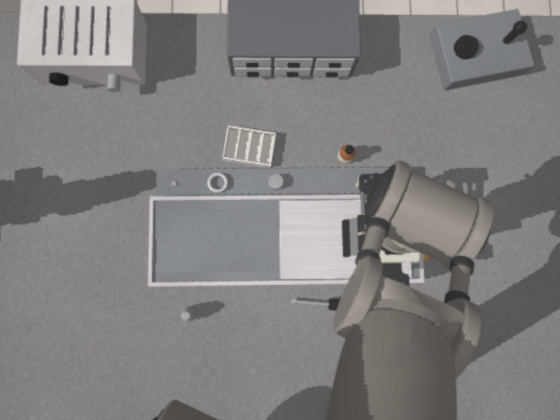

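Wrist view: the closed fingers (col 287) are centred on the ridge (228–348, row 178). I'll descend, then approach.

Call:
carry_out --pt "1 0 0 20 0" --pt "1 0 0 38 0" --pt "1 4 0 38.5 0" --pt "1 12 0 38.5 0" --pt "1 24 0 38.5 0" --pt "1 34 0 38.5 0" --pt "1 44 0 38.5 0" --pt "1 54 0 38.5 0" --pt "1 64 0 38.5 0" --pt "1 64 0 38.5 0"

```text
time: 3.45
tool_pos: [507.8, -89.2, 78.7]
tcp_rot: [-3.141, 0.001, 1.578]
contact_force: [-1.0, 0.5, 0.2]
grip_width: 0.8
```

```bash
python3 - <<'E'
from h import *;from plant import bot
for n in("top","wrist"):
    c=bot.capture(n);cv2.imwrite(f"pics/{n}2.png",c["color"][:,:,::-1])
p=b2w(2,100);go(bot,p[0],p[1],78,np.pi/2+.005)
E
```

```text
pos [507.9 -90.   78.7] rot [-3.141e+00  1.000e-03  1.578e+00] F [ 0.5  0.2 -0.5] t 3.55  shift [189.2   1.9   0.4] spin 0.1
```

View pics/wrist2.png

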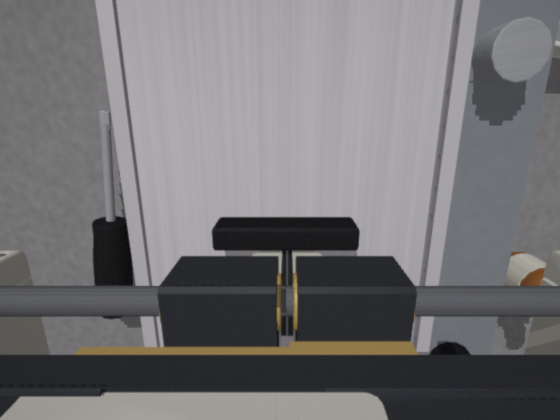

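Ridge at (215–357, row 233), against the fingers and moving along squarely. Continuing.

Call:
carry_out --pt "1 12 0 0 0" --pt "1 32 0 0 0" --pt "1 52 0 0 0" --pt "1 72 1 0 0" --pt "1 92 1 0 0" --pt "1 112 1 0 0" --pt "1 132 1 0 0" --pt "1 152 1 0 0" --pt "1 166 1 0 0" --pt "1 176 1 0 0"

```text
time: 4.8
tool_pos: [507.6, 86.6, 78.4]
tcp_rot: [-3.141, 0.002, 1.578]
contact_force: [-0.0, -2.2, 1.0]
grip_width: 0.1
```

```bash
python3 - <<'E'
from h import *;from plant import bot
for n in("top","scene"):
    c=bot.capture(n);cv2.imwrite(f"pics/{n}3.png",c["color"][:,:,::-1])
p=b2w(2,112);go(bot,p[0],p[1],78,np.pi/2+.005)
E
```

```text
pos [507.5  86.9  78.3] rot [-3.141e+00  1.000e-03  1.578e+00] F [-0.8  0.2  0.4] t 4.9  shift [24.3  1.1  0.3] spin 0.1
```

View pics/top3.png

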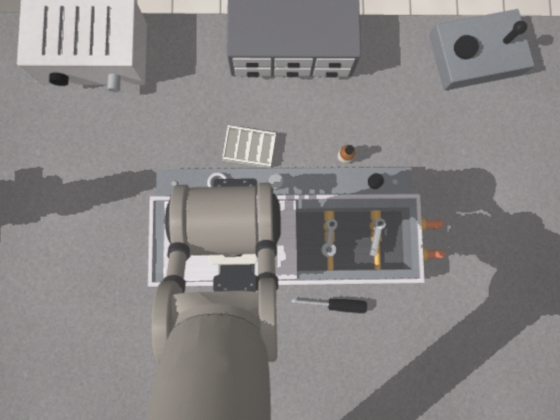

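View pics/scene3.png

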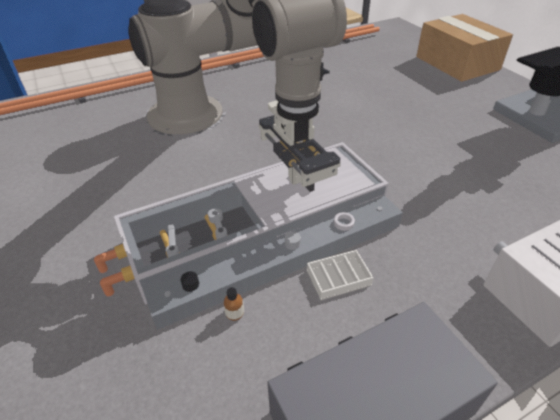

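Top view: the cover is nearly over (left end at col ~163). The disc lever is the left one, with its disc at (328,250), and the bar lever is at (377,235). Now I'll push on to the stop with small steps.

Call:
carry_out --pt "1 6 0 0 0" --pt "1 12 0.5 0 0" --pt "1 18 1 0 0" --pt "1 21 1 0 0" --pt "1 23 1 0 0" --pt "1 23 1 0 0"

```text
time: 5.65
tool_pos: [508.1, 108.8, 78.3]
tcp_rot: [-3.14, 0.003, 1.579]
contact_force: [-0.2, -7.2, 0.7]
grip_width: 0.5
```

Call:
carry_out --pt "1 2 0 0 0" --pt "1 3 0 0 0" --pt "1 3 0 0 0"

```text
time: 6.02
tool_pos: [508.1, 108.9, 78.3]
tcp_rot: [-3.14, 0.008, 1.579]
contact_force: [-0.8, -15.8, 1.6]
grip_width: 0.2
```

Stopped at the end stop: position no longer advances and the force rises to 16 N. I'll back off, raise, and look at the levers.

Call:
carry_out --pt "1 -6 0 0 0" --pt "1 -16 0 0 0" --pt "1 -16 0 -30 0" --pt "1 -16 0 -80 0" --pt "1 -16 0 -130 0" --pt "1 -16 0 -150 0" --pt "1 -16 0 -150 0"

```text
time: 6.9
tool_pos: [509.2, 94.1, 229.8]
tcp_rot: [3.14, 0.007, 1.579]
contact_force: [0.7, -0.3, -0.7]
grip_width: 0.5
```

```bash
python3 - <<'E'
from h import *;from plant import bot
c=bot.capture("top");np.savez("top4.npz",**c);im=c["color"]
cv2.imwrite("pics/crop4.png",cv2.resize(im[190:290,290:430,::-1],None,fx=5.5,fy=5.5,interpolation=cv2.INTER_CUBIC))
for n,y in(("A",-90),("B",-185)):
    for a in (0,.3): 
        P=b2w(30-50*np.cos(a),y+50*np.sin(a)); print(n,a,((proj(c,[*P,54])[0]-[290,190])*5.5).round())
    P=b2w(30,y);print(n,"piv",((proj(c,[*P,54])[0]-[290,190])*5.5).round())
w=bot.capture("wrist");np.savez("wrist4.npz",**w);cv2.imwrite("pics/wrist4.png",w["color"][:,:,::-1])
s=bot.capture("scene");np.savez("scene4.npz",**s);cv2.imwrite("pics/scene4.png",cv2.resize(s["color"][130:310,90:410,::-1],None,fx=2.5,fy=2.5,interpolation=cv2.INTER_CUBIC))
go(bot,0,0,0)
E
```

```text
A 0 [231. 328.]
A 0.3 [189. 322.]
A piv [227. 187.]
B 0 [500. 325.]
B 0.3 [458. 319.]
B piv [494. 184.]
pos [507.7  94.  226.9] rot [-3.137  0.008  1.579] F [ 0.2 -0.2 -0.1] t 7.05  shift [ -87.9 -507.5  229.8] spin 0
```

View pics/crop4.png

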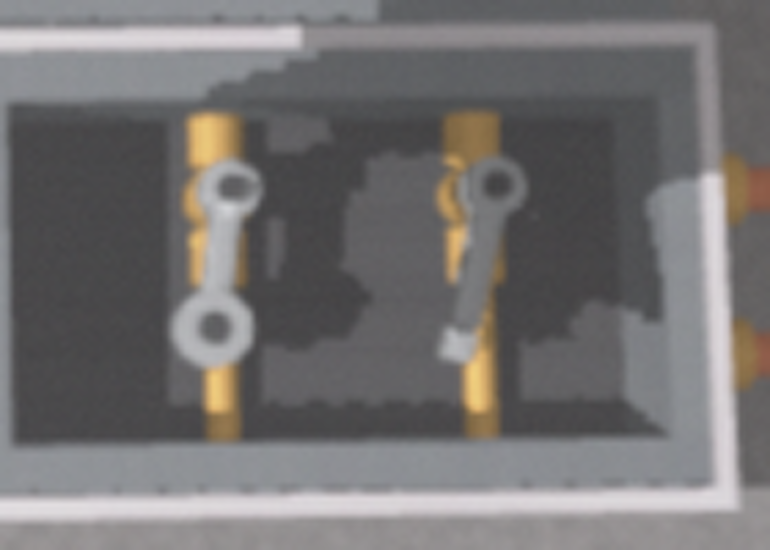

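View pics/wrist4.png

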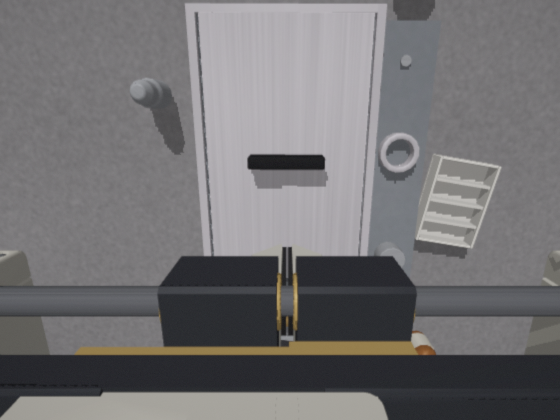

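View pics/scene4.png

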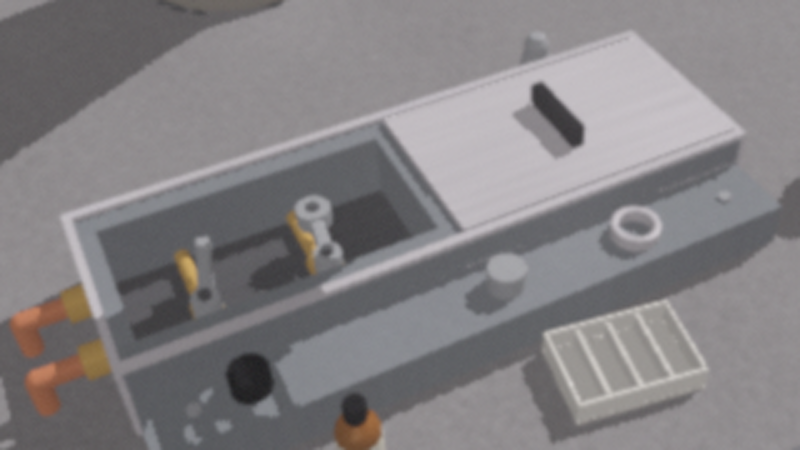

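Crop: disc centre at (213,326), pivot at (230,187), so the disc lever is at box y=-90 and about 0.12 rad. The bar tip is at (457,345). The cover sits at its stop. Next I move above the gap between the levers.

```bash
python3 - <<'E'
from h import *;from plant import bot
p=b2w(-20,-128);go(bot,p[0],p[1],130,np.pi/2+.005)
E
```

```text
pos [507.7  94.  226.9] rot [-3.137  0.008  1.579] F [ 0.2 -0.2 -0.1] t 7.05  shift [-222.   -21.6   98.7] spin 0.2
```

Call:
carry_out --pt "1 -25 -3 0 0" --pt "1 -65 -7 0 0" --pt "1 -105 -11 20 0" --pt "1 -145 -15 40 0" --pt "1 -185 -19 60 0" --pt "1 -212 -21 80 0" --pt "1 -222 -21.5 98 0" --pt "1 -222 -21.5 98 0"

```text
time: 8.05
tool_pos: [486.1, -129.0, 128.3]
tcp_rot: [-3.132, 0.005, 1.578]
contact_force: [-0.3, 1.0, -0.0]
grip_width: 0.6
```

```bash
python3 - <<'E'
from h import *;from plant import bot
c=bot.capture("wrist");cv2.imwrite("pics/wrist5.png",c["color"][:,:,::-1])
for q in((-20-.0,-128),(-19.6,-83.8),(30,-90)): print(q,proj(c,[*b2w(*q),54])[0].round())
p=b2w(-20,-128);go(bot,p[0],p[1],33,np.pi/2+.005)
E
```

```text
(-20.0, -128) [288. 219.]
(-19.6, -83.8) [289. 159.]
(30, -90) [359. 168.]
pos [ 486.8 -128.7  129.5] rot [-3.134  0.006  1.579] F [-0.1 -0.1  0.8] t 8.1  shift [ 0.3  1.5 96.5] spin 0.2
```

View pics/wrist5.png

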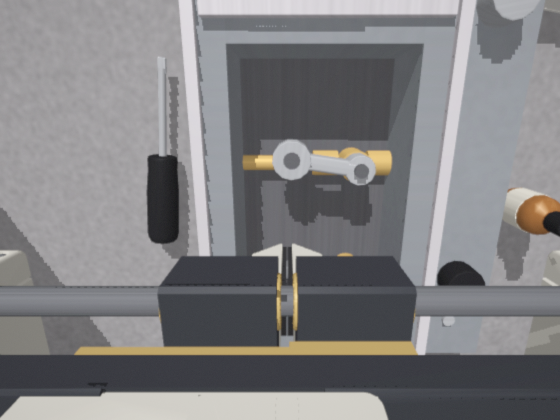

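Wrist view: disc at (291,160) and pivot at (361,170), matching the prediction within ~2 px. Descending on the -y side of the disc.

Call:
carry_out --pt "1 0 1 25 0" --pt "1 0 1 50 0" --pt "1 0 1 70 0" --pt "1 0 1 85 0" --pt "1 0 1 95 0" --pt "1 0 1 95 0"

```text
time: 8.85
tool_pos: [487.1, -129.0, 34.2]
tcp_rot: [-3.134, 0.006, 1.579]
contact_force: [-0.9, -0.4, 1.2]
grip_width: 0.2
```

```bash
python3 - <<'E'
from h import *;from plant import bot
c=bot.capture("top");cv2.imwrite("pics/top6.png",cv2.resize(c["color"][170:310,270:440,::-1],None,fx=4,fy=4))
o=bot.get_obs();R=Ro.from_euler("xyz",o["tcp_rot"]).as_matrix();print(o["tool_pos"],o["contact_force"].round(1))
for th in np.radians([0,7,15,25,35,45,55,65,75,85,90]):
    # off: centre behind lever
    x=30-50*np.cos(th)-23*np.sin(th); y=-90+50*np.sin(th)-23*np.cos(th)
    s=R.T@(np.r_[b2w(x,y),34]-o["tool_pos"]);print(round(np.degrees(th)),s.round(1))
E
```

```text
[ 487.3684204  -129.16232688   34.67382942] [0.5 0.1 0.1]
0 [15.3  0.3  0.6]
7 [21.5 -2.1  0.6]
15 [29.  -3.9  0.5]
25 [38.6 -4.6  0.5]
35 [48.1 -3.7  0.4]
45 [57.4 -1.2  0.3]
55 [66.   3.   0.3]
65 [73.8  8.5  0.2]
75 [80.6 15.4  0.1]
85 [86.  23.3 -0. ]
90 [88.2 27.5 -0.1]
```

View pics/top6.png

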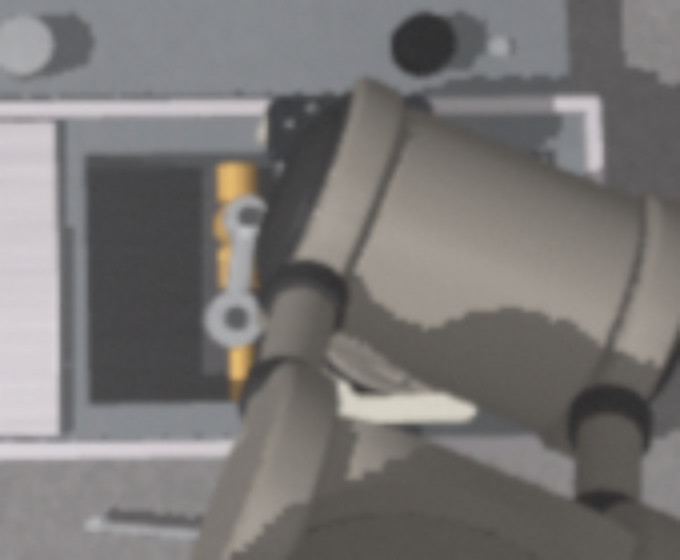

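Disc at (235,318) still undisturbed, fingers beside it. Sweeping the arc with the tool turning along.

Call:
carry_out --pt "1 15 0 0 0" --pt "1 21 -2 0 6" --pt "1 29 -4 0 15" --pt "1 38.5 -4.5 0 25" --pt "1 48 -3.5 0 35" --pt "1 57.5 -1 0 45" --pt "1 66 3 0 55" --pt "1 74 8.5 0 65" --pt "1 74 8.5 0 65"

```text
time: 10.02
tool_pos: [495.5, -54.1, 34.6]
tcp_rot: [3.139, 0.008, 0.447]
contact_force: [-0.2, -0.1, 0.1]
grip_width: 0.2
```

```bash
python3 - <<'E'
from h import *;from plant import bot
c=bot.capture("top");cv2.imwrite("pics/top7.png",cv2.resize(c["color"][170:310,270:440,::-1],None,fx=4,fy=4))
c=bot.capture("wrist");cv2.imwrite("pics/wrist7.png",c["color"][:,:,::-1])
o=bot.get_obs();R=Ro.from_euler("xyz",o["tcp_rot"]).as_matrix();print(o["tool_pos"],o["tcp_rot"],o["contact_force"].round(1))
for th in np.radians([65,75,80,85,90]):
    x=30-50*np.cos(th)-23*np.sin(th); y=-90+50*np.sin(th)-23*np.cos(th)
    s=R.T@(np.r_[b2w(x,y),34]-o["tool_pos"]);print(round(np.degrees(th)),s.round(1))
E
```

```text
[495.28468784 -54.63683739  34.47281125] [3.13897704 0.00858028 0.44846226] [-0.   0.4  0.6]
65 [-0.3  0.6  0.5]
75 [ 8.8 -2.6  0.4]
80 [13.5 -3.6  0.3]
85 [18.3 -4.1  0.3]
90 [23.1 -4.3  0.3]
```

View pics/top7.png

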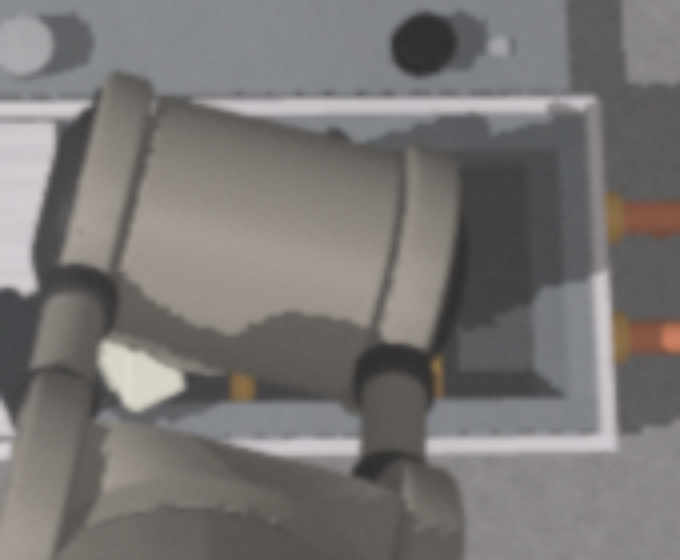

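View pics/wrist7.png

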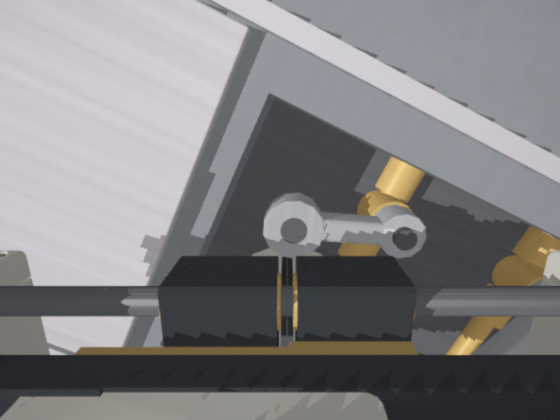

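The lever is following: disc at (294,225), hub at (402,230) in the wrist view, turned with the tool to roughly 65°. Continuing to the stop.

Call:
carry_out --pt "1 4 -1.5 0 5" --pt "1 9 -2.5 0 10" --pt "1 13.5 -3.5 0 15" --pt "1 18 -4 0 20" --pt "1 21 -4 0 25" --pt "1 21 -4 0 25"

```text
time: 10.88
tool_pos: [511.7, -41.6, 34.2]
tcp_rot: [3.136, 0.008, 0.015]
contact_force: [-3.0, 0.6, 1.2]
grip_width: 0.4
```

Call:
carry_out --pt "1 1.5 0 0 0" --pt "1 2 0 0 0" --pt "1 2 0 0 0"

```text
time: 11.25
tool_pos: [512.9, -41.4, 34.1]
tcp_rot: [3.137, 0.01, 0.016]
contact_force: [-4.8, 1.8, 2.3]
grip_width: 0.4
```

```bash
python3 - <<'E'
from h import *;from plant import bot
c=bot.capture("wrist");cv2.imwrite("pics/wrist8.png",c["color"][:,:,::-1])
go(bot,0,0,0)
E
```

```text
pos [512.9 -41.4  34.1] rot [3.137 0.01  0.016] F [-5.1  2.   2.5] t 11.3  shift [-511.8  -49.9   38.8] spin 0
```

View pics/wrist8.png

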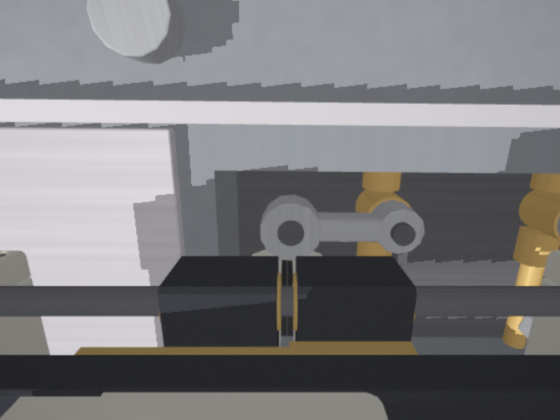

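The lever looks almost parallel to the rail (disc (290,228), hub (402,229)). Pushing on in small steps to confirm the stop.

Call:
carry_out --pt "1 2 0 0 0" --pt "1 3 0 0 0" --pt "1 3 0 0 0"

```text
time: 11.68
tool_pos: [513.1, -41.3, 33.9]
tcp_rot: [3.137, 0.016, 0.017]
contact_force: [-12.6, -0.0, 8.7]
grip_width: 0.2
```

Call:
carry_out --pt "1 2 0 0 0" --pt "1 4 0 0 0" --pt "1 4 0 0 0"

```text
time: 12.05
tool_pos: [513.2, -41.3, 33.6]
tcp_rot: [3.138, 0.024, 0.019]
contact_force: [-15.4, -1.4, 10.9]
grip_width: 0.6
```

Firm stop: 15 N with no further motion. I'll back away, raise, and inspect.

Call:
carry_out --pt "1 -3 0 0 0" --pt "1 -10 0 0 0" --pt "1 -15 0 0 0" --pt "1 -15 0 -25 0" --pt "1 -15 0 -60 0" --pt "1 -15 0 -110 0" --pt "1 -15 0 -160 0" --pt "1 -15 0 -190 0" --pt "1 -15 0 -190 0"

```text
time: 13.18
tool_pos: [504.1, -41.0, 226.3]
tcp_rot: [3.136, 0.018, 0.019]
contact_force: [-0.2, -1.0, -0.6]
grip_width: 0.4
```

Call:
carry_out --pt "1 -10 -30 0 0" --pt "1 -20 -80 0 0" --pt "1 -30 -130 0 0" --pt "1 -40 -180 0 0" --pt "1 -50 -230 0 0" --pt "1 -60 -280 0 0" --pt "1 -70 -320 0 0" --pt "1 -70 -340 0 0" --pt "1 -70 -340 0 0" --pt "1 -70 -340 0 0"

```text
time: 14.42
tool_pos: [428.0, 296.5, 225.3]
tcp_rot: [3.135, 0.019, 0.018]
contact_force: [-0.4, -0.1, 0.9]
grip_width: 0.7
```

```bash
python3 - <<'E'
from h import *;from plant import bot
c=bot.capture("top");np.savez("top9.npz",**c);im=c["color"]
cv2.imwrite("pics/top9.png",im[:,:,::-1])
cv2.imwrite("pics/crop9.png",cv2.resize(im[190:290,290:430,::-1],None,fx=5.5,fy=5.5,interpolation=cv2.INTER_CUBIC))
for a in(1.45,1.5,np.pi/2): print(a,((proj(c,[*b2w(30-50*np.cos(a),-90+50*np.sin(a)),54])[0]-[290,190])*5.5).round(1))
s=bot.capture("scene");cv2.imwrite("pics/scene9.png",cv2.resize(s["color"][130:310,90:410,::-1],None,fx=2.5,fy=2.5,interpolation=cv2.INTER_CUBIC))
go(bot,0,0,0)
E
```

```text
1.45 [ 87.8 205. ]
1.5 [ 87. 198.]
1.5707963267948966 [ 86.4 188. ]
pos [428.1 296.4 225.7] rot [3.136 0.018 0.017] F [ 0.1 -0.1 -1.2] t 14.525  shift [-429.   287.6  235.2] spin 0
```

View pics/top9.png

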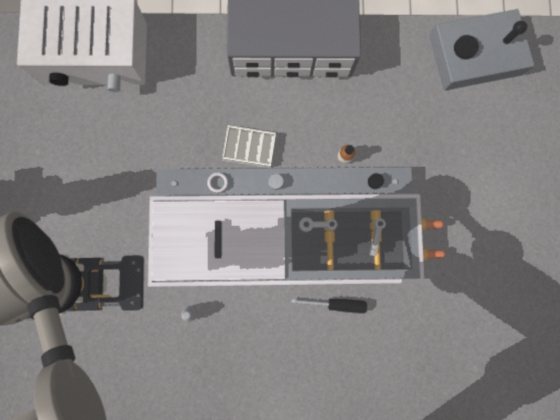

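View pics/crop9.png

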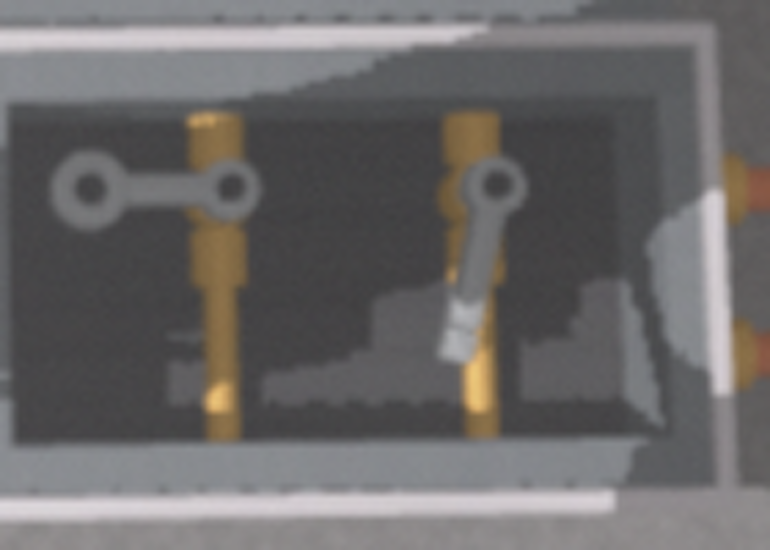

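View pics/scene9.png

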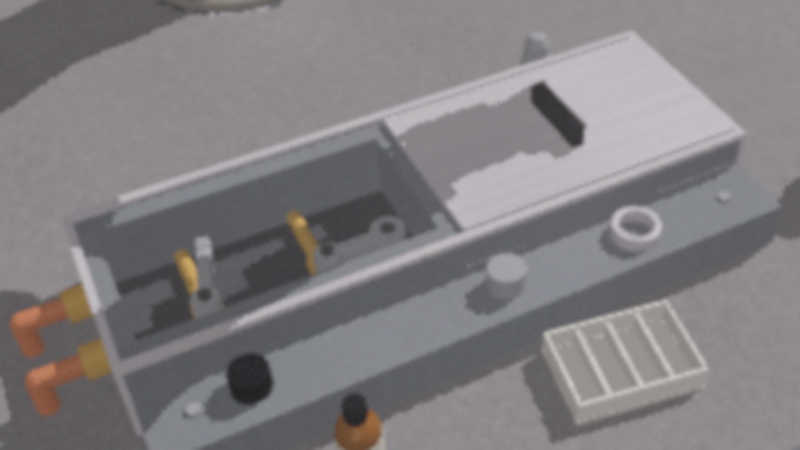

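The crop shows the disc at (90,189) against a predicted (86,188) for π/2, so the lever is shut. The bar is unchanged, with its tip at (457,345). The cover is flush in its rails at the stop with its ridge at (218,240), and the loose things haven't moved. Handing in.

```bash
python3 -c "
from plant import bot
print(bot.close_job())"
```

```text
the job is handed in; nothing more can be done
None
```

The air supply is off: the cover is over the closed half of the box and the disc lever is shut at its stop. I handed the job in at about 14.5 s of the 48 s allowed.

- **Cover:** I pushed it by its ridge with closed fingers, without lifting it, until it met the end stop. There the force rose to about 16 N and it moved no further. The last pictures show it lying flat in its rails at the closed end.
- **Disc lever:** It was the valve at box y = -90 mm, starting at about 0.12 rad. I swept it clockwise until it stopped, at about 15 N with no further motion. The last top view puts the disc within about 1 mm of where it should be when fully shut.
- **Everything else:** The plain lever and the loose things look unmoved in the last pictures. I compared them by eye and did not measure each one.

The gripper was clear of everything when I handed in. None of the checks failed or disagreed.

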